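# Flip the sample's status flag

### The job

On the two-bay status stand, find the bay where the squat screw-top jar stands and push that bay's flag over its pivot, from lying flat towards you to lying fully flat away from you, so that its ringed face is up. Only push it with the fingertips or the outside of the fingers, never pinching it; leave the other flag as it is, leave the jar and the dropper bottle standing where they are, and take the hand away when done.

Things in the scene. Friction and masses are not known exactly. Their poses are not given: they have to be found in the camera images.
- stand: low fixed status stand for two samples: grey base plate 165 x 200 x 12 mm on the bench; origin on the bench below the common pivot line, midway between the flags; x points away from the robot to the bays, y left along the pivot line, z up. The plate spans x = -30 to +135, y = -100 to +100 mm. It cannot be pushed.
- flag_left (a joint): hinge of the flag at stand y = +50 mm (robot's left). 0 = lies level towards the robot, plain face up; pi/2 = upright; pi = turned fully over, level away from the robot, ringed face up; a stop at each end; turns about the stand's +y. Light friction (0.03 N m, 0.5 N at the lip) keeps the flag where it is left: it does not fall over by itself. Starts at 0 to 0.1.
- flag_right (a joint): the same for the flag at stand y = -50 mm (right as seen from the robot)
- flag_left_pivot (a point): point on the pivot axis of the left flag, mid-width, 80 mm above the bench (stand x = 0, y = +50 mm); fixed, axes as the stand's. The flag turns between two upright aluminium cheeks, 6 mm thick, 22 mm along x, 56 mm apart, whose tops are 11 mm above the pivot.
- flag_left_lip (a point): middle of the left flag's lip, the free end: a rounded bar 12 mm thick, 44 mm long, 60 mm from the pivot axis and parallel to it. At the start it is 80 mm above the bench, on the robot's side of the base plate, nothing below it. The flag is a white and grey paddle 49 mm wide, 9 mm thick, reaching 65 mm from the pivot. Axes: the stand's at joint value 0; they turn with the flag.
- flag_left_plain: plain face panel (42 x 54 mm, with a bead along the lip, and the edge strip at the flag's +y side) of the left flag, on top at the start; origin on the pivot axis, axes turn with the flag (as the stand's at joint value 0)
- flag_left_ringed: the other face panel (42 x 54 mm, with a bead along the lip, and the edge strip at the flag's -y side) of the left flag with a raised black ring 26 mm across, underneath at the start; origin and axes as for the plain panel
- bay_left (a point): centre of the left bay, a 76 mm circle marked on the base plate's top (12 mm above the bench), 94 mm behind the left flag's pivot (stand x = +94, y = +50 mm)
- flag_right_pivot (a point): point on the pivot axis of the right flag, mid-width, 80 mm above the bench (stand x = 0, y = -50 mm); fixed, axes as the stand's. The flag turns between two upright aluminium cheeks, 6 mm thick, 22 mm along x, 56 mm apart, whose tops are 11 mm above the pivot.
- flag_right_lip (a point): middle of the right flag's lip, the free end: a rounded bar 12 mm thick, 44 mm long, 60 mm from the pivot axis and parallel to it. At the start it is 80 mm above the bench, on the robot's side of the base plate, nothing below it. The flag is a white and grey paddle 49 mm wide, 9 mm thick, reaching 65 mm from the pivot. Axes: the stand's at joint value 0; they turn with the flag.
- flag_right_plain: plain face panel (42 x 54 mm, with a bead along the lip, and the edge strip at the flag's +y side) of the right flag, on top at the start; origin on the pivot axis, axes turn with the flag (as the stand's at joint value 0)
- flag_right_ringed: the other face panel (42 x 54 mm, with a bead along the lip, and the edge strip at the flag's -y side) of the right flag with a raised black ring 26 mm across, underneath at the start; origin and axes as for the plain panel
- bay_right (a point): centre of the right bay, a 76 mm circle marked on the base plate's top (12 mm above the bench), 94 mm behind the right flag's pivot (stand x = +94, y = -50 mm)
- jar: squat clear screw-top sample jar, 54 mm in diameter, 57 mm tall with white lid, loose, stands in one of the two bays; origin at the centre of its underside, z up
- dropper: slim amber dropper bottle with black rubber bulb, 33 mm in diameter, 102 mm tall, loose, stands in the other bay; origin at the centre of its underside, z up
There are look-alikes about, which are no part of the job. There is more than one size of the dropper; the job needs the middle-sized.

How it is judged:
By the outcome, as a careful person would: the job done as asked, in the order asked, and still so for the second after the job is handed in, with the robot touching nothing.
It also fails if it takes over 32 s, if anything falls off the work surface, if the arm or the gripper's body presses on something with over 40 N, if the wrist force passes 120 N, or if a joint passes its speed limit or range.

### The arm

A 7-joint arm with a two-finger parallel gripper is mounted at the origin on a cart in front of the work surface, level with it; the furniture and walls round the work are solid. World frame = base frame: x ahead of the robot, y to its left, z up, the work surface at z = 0. Lengths are in m, angles in rad, forces in N, time in s.
With the tool pointing down it reaches from about 0.425 to 0.925 m from the base axis. Payload 6.8 kg.
Tool frame: the origin (TCP) lies on the mounting face of the last link; the fingertips stand 173 mm ahead of it and the grasp point (between the pads) lies 155 mm ahead of it; y points along the fingers, x is the direction in which the jaws open and shut, and the axes are right-handed (so a half turn about y gives the same grasp; the last joint's range is limited). The gripper opens to 85 mm and grips with 20 to 120 N. Pads are 22 mm wide; open, the fingers measure 114 mm over their backs; the gripper's body (76 mm by 85 mm) begins 54 mm behind the grasp point. The pads swing forward as they close: fully open they stand 13 mm farther back than shut.
Start: joints at [1.173, 0.477, 0.022, 1.555, -0.011, 1.109, -0.083], TCP at [0.193, -0.647, 0.405] pointing down, gripper open.
Joint ranges: [-2.96, 2.96], [-0.34, 2.1], [-1.41, 1.46], [0.24, 2.44], [-1.37, 4.51], [0.17, 1.92], [-2.96, 2.96]. Speed limits (rad/s): [2.39, 2.39, 3.14, 3.14, 3.14, 3.14, 3.14].

### API

Orientations are given as a rotation vector (axis times angle).
In Python, from bench import r gives the robot as it stands.
- The arm moves only by the tool step_arm, never from a script. Its arguments are lists of equal length, an entry for each row: "xyz": the shift along the tool's x, y, z scaled (see below), a list of three; "rotation": the turn, a rotation vector about the tool's x, y, z scaled (see below), a list of three. A call has 1 to 20 rows; each row is the pose to reach, as a shift and turn from the pose measured when the call began, along the tool's axes at that moment; what a row does not reach only later rows make up. The controller multiplies each number of a shift by 30 cm and each number of a turn by 90 degrees. A row lasts 1/8 s, in which the tool goes at most 62.5 mm and 10.7 degrees, less where a joint would pass 70% of its speed; a pose out of reach is approached as far as the arm can. A call with a number of a shift or a turn outside -1 to 1 is refused whole. A call with a gripper value outside its range is refused whole. "grip" is the closure, from 0 (fully open) to 1 (shut), set as the call begins (left out, the last holds). The fingers move at their own pace and stop on an object; "force" is the grip in N (left out, the last holds). Time passes only in rows, so rows that repeat a pose let the fingers close. It gives the time, the measured TCP pose, the force and the opening at its end, in the units of the state.
- r.get_obs(): the state, without advancing time (a new reading comes with each control period).
- r.grab_frame(name): name is "scene" or "top" or "wrist"; returns a dict with "pixels" (480x640x3 uint8, red, green, blue), "fx", "fy", "cx", "cy" (pixels), "position" and "attitude" of the camera in the world; the wrist camera has in their place "mount" (4x4, takes a point from camera to tool coordinates, whose origin is the TCP and whose axes are the tool frame's). Camera axes: x right, y down, z forward; pixel columns grow to the right and rows downward; lengths in m; the calibration is good to about 2 mm. A picture is of the moment at which its call begins: read the wrist's pose just before it. There is no depth.
- r.hand_in(): hands the job in, once; it reports no verdict.
The state is a dict: "clock": time; "joints": joint angles; "qvel": joint speeds; "tau": joint torques, N m; "tcp_pos": TCP position; "orientation": TCP orientation; "contact_force": force on the tool from outside, world axes, zero at the start; "moment": the same for the moment, N m; "grip_width": finger opening in m.
Only numpy, scipy, OpenCV 4.12 (cv2) and the standard library are available. Lean on these libraries where they do the work, as an engineer would, in place of code of your own. Each camera call takes 0.05 s, during which the arm holds its last target.

## Working session

There is one attempt and no reset: what is moved stays moved. The work goes in short steps, Python scripts to look and compute and a tool call to move; the robot and the scene stay as the last step left them, time stands still between calls to the robot, and variables do not carry over. Pictures are saved under pics/ and viewed, and the job is handed in when it is done.

Besides the shell and the picture viewer there is one more tool, called after ">>>" in YAML: its name, and indented under it one key for each argument. step_arm: Moves the arm, as the interface text tells. Its arguments: {"type":"object","properties":{"xyz":{"type":"array"},"rotation":{"type":"array"},"grip":{"type":"number"},"force":{"type":"number"}},"required":["xyz","rotation"]}

```bash
mkdir -p pics; ls
python3 - <<'E'
from bench import r
import cv2,json
o=r.get_obs();print(o)
for n in("scene","top","wrist"):
    f=r.grab_frame(n);cv2.imwrite(f"pics/{n}0.png",f["pixels"][:,:,::-1])
    print(n,{k:v for k,v in f.items() if k!="pixels"})
E
```

```text
pics
{'clock': 0.0, 'joints': array([ 1.17291737,  0.4778169 ,  0.02234476,  1.55647684, -0.01150812,
        1.10928683, -0.08308267]), 'qvel': array([-1.76238707e-03,  1.73237243e-03, -8.79011571e-04, -8.22093091e-05,
        1.69091677e-03, -1.66234148e-03,  6.58730708e-05]), 'tau': array([-1.73282137e-04, -5.96441174e+01,  1.60821129e+00, -2.81191742e+01,
        1.24190966e-02,  9.27463872e-03, -2.79118893e-06]), 'tcp_pos': array([ 0.19280048, -0.64658555,  0.40370353]), 'orientation': array([-1.33144167,  0.99426008, -0.99165564]), 'contact_force': array([ 0.04043837,  0.12051628, -1.30153175]), 'moment': array([-0.03178877, -0.01263529,  0.03019798]), 'grip_width': 0.08513377124971896}
scene {'fx': 497.0343815089186, 'fy': 497.0343815089186, 'cx': 320.0178809504799, 'cy': 239.45660002937248, 'position': array([0.13828194, 0.22813065, 0.60820417]), 'attitude': array([-0.74482015,  2.50461353, -1.20920191])}
top {'fx': 502.02616958553637, 'fy': 502.02616958553637, 'cx': 317.9712077186846, 'cy': 239.73461497207194, 'position': array([ 0.37164016, -0.31035085,  0.90811817]), 'attitude': array([-2.14877613,  2.14781447, -0.19393892])}
wrist {'fx': 428.93763242234104, 'fy': 428.93763242234104, 'cx': 320.5853957948011, 'cy': 242.30265475107947, 'mount': array([[ 9.99999617e-01, -8.52608903e-05,  8.70876518e-04,
        -5.23863222e-05],
       [-8.56035810e-04, -3.01613819e-01,  9.53429794e-01,
         2.95897555e-02],
       [ 1.81378119e-04, -9.53430174e-01, -3.01613776e-01,
         7.64815536e-02],
       [ 0.00000000e+00,  0.00000000e+00,  0.00000000e+00,
         1.00000000e+00]])}
```

View pics/scene0.png

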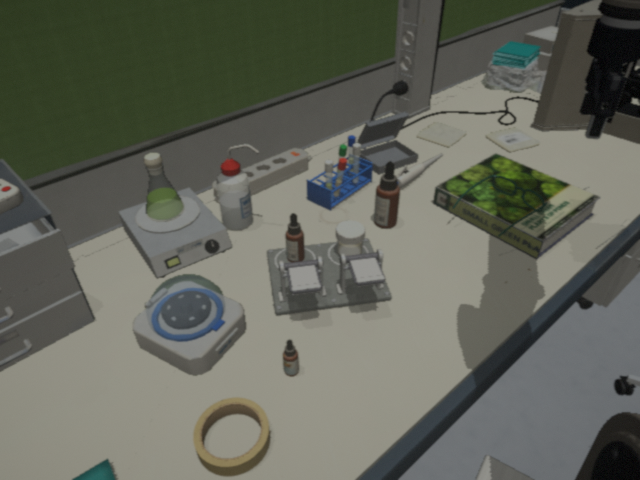

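View pics/top0.png

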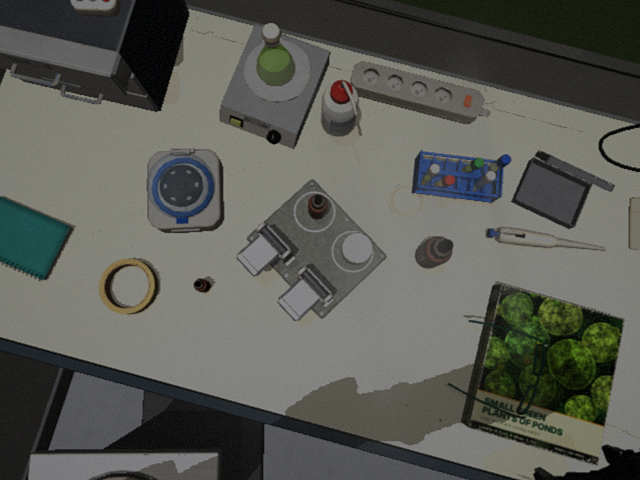

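View pics/wrist0.png

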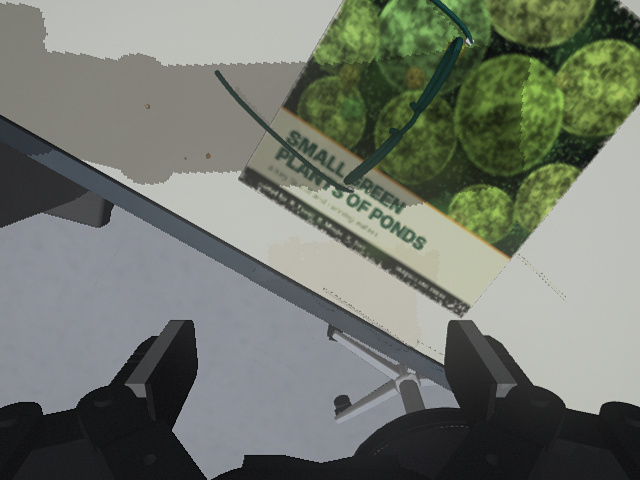

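Run:
```python
import cv2
a=cv2.imread("pics/top0.png")[170:330,220:400];cv2.imwrite("pics/topc.png",cv2.resize(a,None,fx=4.4,fy=3.7*4.4/3.7 if 0 else 3.7,interpolation=cv2.INTER_CUBIC))
b=cv2.imread("pics/scene0.png")[200:320,255:405];cv2.imwrite("pics/scenec.png",cv2.resize(b,None,fx=5,fy=5,interpolation=cv2.INTER_CUBIC))
```

```text
(no output)
```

View pics/topc.png

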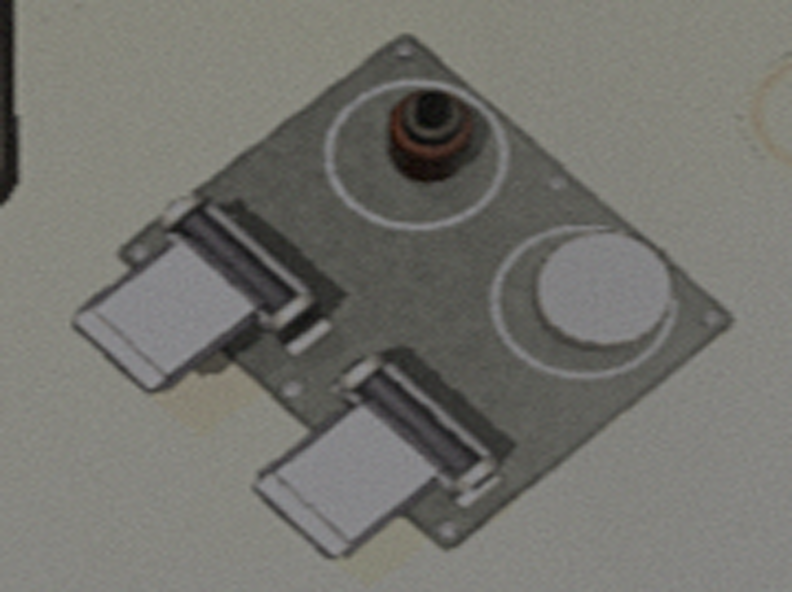

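View pics/scenec.png

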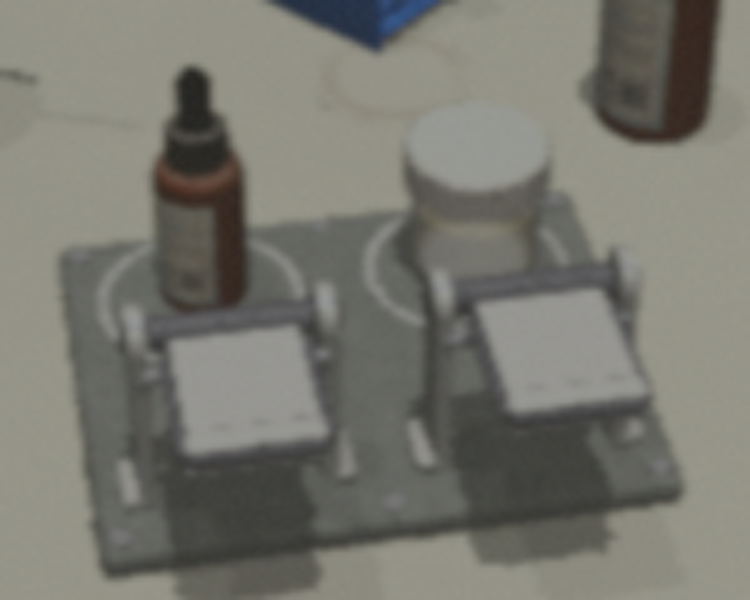

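```bash
cat > h.py <<'E'
import numpy as np
from scipy.spatial.transform import Rotation as R
def ray(f,u,v):
    d=np.array([(u-f["cx"])/f["fx"],(v-f["cy"])/f["fy"],1.]); return np.array(f["position"]),R.from_rotvec(f["attitude"]).as_matrix()@d
def atz(f,u,v,z):
    p,d=ray(f,u,v); return p+d*(z-p[2])/d[2]
def proj(f,X):
    c=(np.atleast_2d(X)-f["position"])@R.from_rotvec(f["attitude"]).as_matrix()
    return np.c_[c[:,0]/c[:,2]*f["fx"]+f["cx"],c[:,1]/c[:,2]*f["fy"]+f["cy"]]
E
python3 - <<'E'
from h import *
from bench import r
from scipy.optimize import least_squares
F={n:r.grab_frame(n) for n in("top","scene")}
C=np.array([[135,100],[135,-100],[-30,-100],[-30,100]])/1000
px={"top":[(407,35),(732,320),(450,547),(122,253)],"scene":[(63,252),(570,193),(682,492),(105,572)]}
px["top"]=[(u/4.4+220,v/3.7+170) for u,v in px["top"]];px["scene"]=[(u/5+255,v/5+200) for u,v in px["scene"]]
W={n:np.array([atz(F[n],*p,.012) for p in px[n]]) for n in px};print(W)
def T(p,X):
    c,s=np.cos(p[2]),np.sin(p[2]);return X@np.array([[c,s],[-s,c]])+p[:2]
for ns in (["top"],["scene"],["top","scene"]):
    g=lambda p:np.concatenate([(W[n][:,:2]-T(p,C)).ravel() for n in ns])
    s=least_squares(g,[.3,-.3,0.]);print(ns,s.x,abs(s.fun).max())
p=s.x
jar=[atz(F["top"],605/4.4+220,288/3.7+170,.057),atz(F["scene"],477/5+255,147/5+200,.057)];print("jar",jar)
for l,q in(("pivR",[0,-.05]),("lipR",[-.06,-.05]),("bayR",[.094,-.05]),("pivL",[0,.05])):
    print(l,T(p,np.array([q])))
E
```

```text
{'top': array([[ 0.62776934, -0.3195897 ,  0.012     ],
       [ 0.48493566, -0.452895  ,  0.012     ],
       [ 0.3757156 , -0.33695563,  0.012     ],
       [ 0.51747628, -0.20282271,  0.012     ]]), 'scene': array([[ 0.62627315, -0.31771538,  0.012     ],
       [ 0.48270885, -0.45226505,  0.012     ],
       [ 0.3719673 , -0.33003393,  0.012     ],
       [ 0.51295901, -0.19576898,  0.012     ]])}
['top'] [ 0.46549286 -0.289835   -0.81569928] 0.0037836051455928388
['scene'] [ 0.46265291 -0.28556773 -0.81980317] 0.002886496903832414
['top', 'scene'] [ 0.46407343 -0.2877007  -0.81776738] 0.005395823518256376
jar [array([ 0.49412472, -0.39639715,  0.057     ]), array([ 0.49874112, -0.40650449,  0.057     ])]
pivR [[ 0.42759238 -0.32189329]]
lipR [[ 0.38656127 -0.27811604]]
bayR [[ 0.49187446 -0.39047766]]
pivL [[ 0.50055447 -0.25350811]]
```

```bash
cat >> h.py <<'E'
PS=np.array([0.4641,-0.2877,-0.8178]); SR=R.from_euler("z",PS[2]).as_matrix(); SO=np.array([PS[0],PS[1],0])
def s2w(q): return SO+SR@np.asarray(q,float)
def w2s(q): return SR.T@(np.asarray(q)-SO)
def Rt(a): # tool attitude, fingers to +y_s, a rad below horizontal, yawed
    y=np.array([0,np.cos(a),-np.sin(a)]); x=np.array([1.,0,0]); return SR@np.c_[x,y,np.cross(x,y)]
def cmd(o,tip_s,Rw):
    """tip pos in stand frame, tool attitude -> scaled xyz, rotation"""
    R0=R.from_rotvec(o["orientation"]).as_matrix()
    tcp=s2w(tip_s)-Rw@np.array([0,.173,0])
    return (R0.T@(tcp-o["tcp_pos"])/.3).round(3),(R.from_matrix(R0.T@Rw).as_rotvec()/(np.pi/2)).round(3),tcp
def tip(o):
    R0=R.from_rotvec(o["orientation"]).as_matrix(); return w2s(o["tcp_pos"]+R0@[0,.173,0]),SR.T@R0
E
python3 - <<'E'
from h import *
from bench import r
o=r.get_obs();print(R.from_rotvec(o["orientation"]).as_matrix().round(3)); print(tip(o))
for a in(45,60,75):
    print(a,cmd(o,[-.06,-.13,.12],Rt(np.radians(a))))
F=r.grab_frame("top")
for n,u,v,z in(("bigbottle base",428,262,0),("book corner",468,425,.03),("book c2",495,285,.03)):print(n,w2s(atz(F,u,v,z)))
E
```

```text
[[ 0.286 -0.     0.958]
 [-0.958  0.001  0.286]
 [-0.001 -1.    -0.   ]]
(array([ 0.0763654 , -0.44337393,  0.2312345 ]), array([[ 8.94624926e-01, -7.63653959e-04,  4.46817255e-01],
       [-4.46817133e-01,  3.32940334e-04,  8.94625250e-01],
       [-8.31947601e-04, -9.99999653e-01, -4.33569509e-05]]))
45 (array([-0.691,  0.54 ,  0.367]), array([ 0.491, -0.28 ,  0.115]), array([ 0.23895984, -0.41647139,  0.24232947]))
60 (array([-0.745,  0.449,  0.473]), array([ 0.327, -0.288,  0.077]), array([ 0.26510257, -0.39197019,  0.26982239]))
75 (array([-0.807,  0.391,  0.598]), array([ 0.164, -0.293,  0.038]), array([ 0.29554642, -0.36343794,  0.28710517]))
bigbottle base [ 0.18588337 -0.15734166  0.        ]
book corner [ 0.03168561 -0.39558958  0.03      ]
book c2 [ 0.23584284 -0.26449844  0.03      ]
```

What could be mistaken, in the top view: 
- **Flags:** left (264,250) and right (306,292).
- **Squat jar:** the white lid at (356,248), in the right bay. The red-capped bottle (340,105) and the flask (275,60) are not it.
- **Droppers:** middle-sized in the left bay (318,203), small (201,285), large (435,250).

The close crop confirms the jar is in the right bay, so I'll push the right flag at (306,292).

Plan: close the fingers, tilt them towards the stand's +y, go in under the lip from the right side, then swing it over.

Run:
```python
from h import *
from bench import r
o=r.get_obs()
print(cmd(o,[-.055,-.14,.13],Rt(np.radians(50))))
```

```text
(array([-0.678,  0.473,  0.377]), array([ 0.436, -0.283,  0.103]), array([ 0.24320144, -0.41934878,  0.26252569]))
```

>>> step_arm:
  xyz:
    - [-0.678,0.473,0.377]
    - [-0.678,0.473,0.377]
    - [-0.678,0.473,0.377]
    - [-0.678,0.473,0.377]
    - [-0.678,0.473,0.377]
    - [-0.678,0.473,0.377]
    - [-0.678,0.473,0.377]
    - [-0.678,0.473,0.377]
    - [-0.678,0.473,0.377]
    - [-0.678,0.473,0.377]
  rotation:
    - [0.436,-0.283,0.103]
    - [0.436,-0.283,0.103]
    - [0.436,-0.283,0.103]
    - [0.436,-0.283,0.103]
    - [0.436,-0.283,0.103]
    - [0.436,-0.283,0.103]
    - [0.436,-0.283,0.103]
    - [0.436,-0.283,0.103]
    - [0.436,-0.283,0.103]
    - [0.436,-0.283,0.103]
  grip: 1
  force: 30

```text
clock: 1.55
tcp_pos: [0.2432, -0.4197, 0.2629]
orientation: [-0.823, 0.357, -0.764]
contact_force: [0.9, -0.8, 0.3]
grip_width: -0.0001
```

Reached. Next I check with the cameras.

Run:
```python
from h import *
from bench import r
import cv2
o=r.get_obs();print(tip(o),o["joints"].round(2))
f=r.grab_frame("wrist");cv2.imwrite("pics/w1.png",f["pixels"][:,:,::-1])
S=r.grab_frame("scene");b=S["pixels"][150:350,230:450,::-1];cv2.imwrite("pics/s1.png",cv2.resize(b,None,fx=3,fy=3))
T=r.grab_frame("top");b=T["pixels"][170:370,220:440,::-1];cv2.imwrite("pics/t1.png",cv2.resize(b,None,fx=3,fy=3))
t=s2w(tip(o)[0]);print((proj(S,t)-[230,150])*3,(proj(T,t)-[220,170])*3)
# predicted lip/pivot in wrist
M=f["mount"];R0=R.from_rotvec(o["orientation"]).as_matrix()
for n,q in(("lip+",[-.065,-.0255,.08]),("lip-",[-.065,-.0745,.08]),("pivot",[0,-.05,.091]),("fr corner",[-.03,-.1,.012])):
    c=np.linalg.inv(M)@np.r_[R0.T@(s2w(q)-o["tcp_pos"]),1]
    print(n,f["fx"]*c[0]/c[2]+f["cx"],f["fy"]*c[1]/c[2]+f["cy"])
    print((proj(S,s2w(q))-[230,150])*3,(proj(T,s2w(q))-[220,170])*3)
```

```text
(array([-0.05475157, -0.14040219,  0.13025083]), array([[ 9.99999966e-01, -2.16538605e-04, -1.48068828e-04],
       [ 2.52550237e-04,  6.42079894e-01,  7.66637689e-01],
       [-7.09346385e-05, -7.66637700e-01,  6.42079926e-01]])) [ 1.46  0.5  -0.43  2.05 -0.61  0.91  0.69]
[[599.97010131 298.07769426]] [[327.48726122 545.54703608]]
lip+ 303.4675434559422 145.36856056928406
[[378.12572502 413.17051172]] [[165.09367011 396.08133172]]
lip- 302.05113472800014 221.4203066524585
[[471.42423116 401.17134254]] [[226.21800737 462.4956616 ]]
pivot 422.72419068343146 171.5886322344516
[[396.08578579 310.38874391]] [[283.09484113 345.89214967]]
fr corner 358.0851981355469 299.79508900087984
[[489.74302588 441.68741135]] [[302.14192497 452.29363506]]
```

View pics/w1.png

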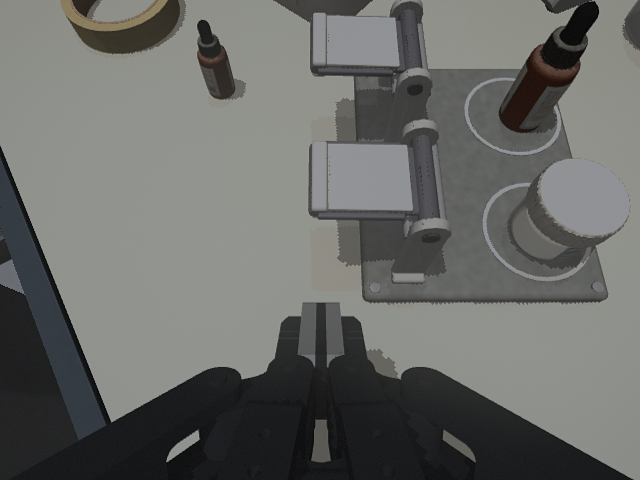

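View pics/s1.png

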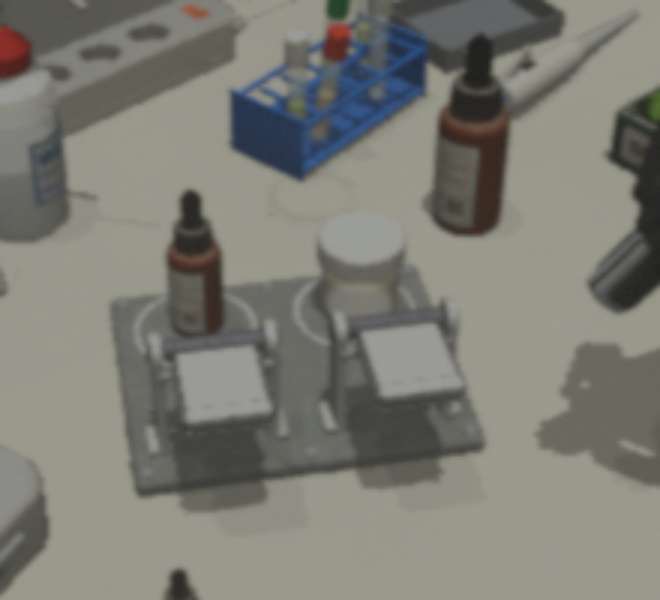

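View pics/t1.png

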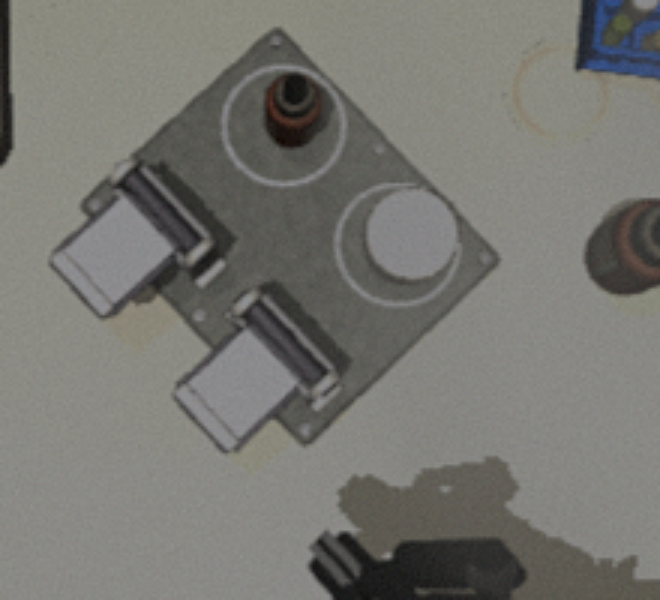

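```bash
sed -i 's/^PS=.*/PS=np.array([0.4676,-0.2893,-0.8178]); SR=R.from_euler("z",PS[2]).as_matrix(); SO=np.array([PS[0],PS[1],0])/' h.py
python3 - <<'E'
from h import *
from bench import r
o=r.get_obs();print(tip(o)[0])
A=Rt(np.radians(50))
for p in([-.06,-.14,.036],[-.06,-.10,.036],[-.06,-.061,.036]):print(*cmd(o,p,A)[:2])
E
```

```text
[-0.05861176 -0.14166244  0.13008291]
[-0.005  0.244 -0.197] [ 0.  0. -0.]
[-0.005  0.33  -0.095] [ 0.  0. -0.]
[-0.005  0.413  0.004] [ 0.  0. -0.]
```

>>> step_arm:
  xyz:
    - [-0.005,0.122,-0.1]
    - [-0.005,0.244,-0.197]
    - [-0.005,0.244,-0.197]
    - [-0.005,0.33,-0.095]
    - [-0.005,0.33,-0.095]
    - [-0.005,0.36,-0.06]
    - [-0.005,0.39,-0.025]
    - [-0.005,0.413,0.004]
    - [-0.005,0.413,0.004]
  rotation:
    - [0,0,0]
    - [0,0,0]
    - [0,0,0]
    - [0,0,0]
    - [0,0,0]
    - [0,0,0]
    - [0,0,0]
    - [0,0,0]
    - [0,0,0]

```text
clock: 2.82
tcp_pos: [0.3015, -0.3625, 0.1687]
orientation: [-0.822, 0.356, -0.762]
contact_force: [-0.0, -0.2, 0.4]
grip_width: -0.0002
```

Run:
```python
from h import *
from bench import r
import cv2
o=r.get_obs();print(tip(o)[0],o["joints"].round(2),o["contact_force"],o["clock"])
f=r.grab_frame("wrist");cv2.imwrite("pics/w2.png",f["pixels"][:,:,::-1])
S=r.grab_frame("scene");b=S["pixels"][150:350,230:450,::-1];cv2.imwrite("pics/s2.png",cv2.resize(b,None,fx=3,fy=3))
```

```text
[-0.06051226 -0.06003517  0.03617428] [ 1.36  0.67 -0.5   2.13 -0.7   0.62  0.75] [-0.0461571  -0.19055983  0.37656724] 2.825
```

View pics/w2.png

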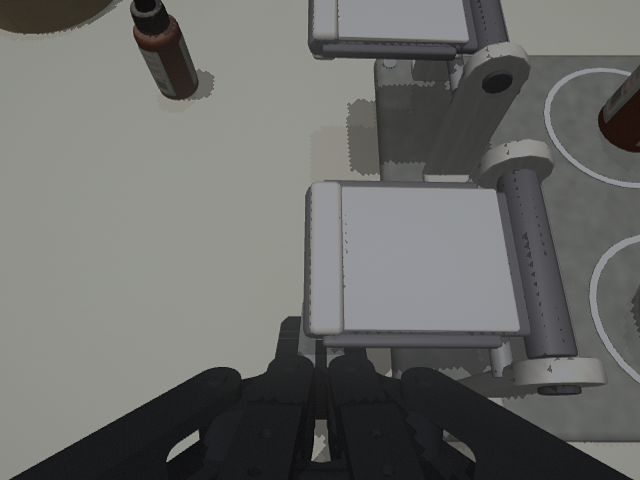

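View pics/s2.png

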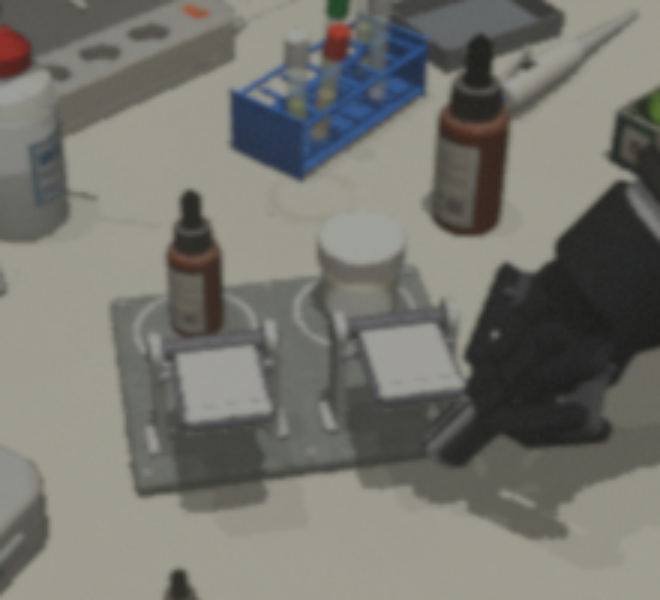

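Run:
```python
from h import *
from bench import r
o=r.get_obs();A=Rt(np.radians(50))
for d in(0,10,20,30,40,50,60,70,80):
    t=np.radians(d);p=[-.05*np.cos(t)-.005*np.sin(t)-.010,-.060,.046+.05*np.sin(t)-.005*np.cos(t)]
    c=cmd(o,p,A);print(d,np.round(p,3),c[0],c[1])
```

```text
0 [-0.06  -0.06   0.041] [ 0.    -0.01   0.014] [ 0. -0. -0.]
10 [-0.06 -0.06  0.05] [-0.    -0.033  0.033] [ 0. -0. -0.]
20 [-0.059 -0.06   0.058] [ 0.004 -0.055  0.051] [ 0. -0. -0.]
30 [-0.056 -0.06   0.067] [ 0.014 -0.076  0.069] [ 0. -0. -0.]
40 [-0.052 -0.06   0.074] [ 0.028 -0.095  0.086] [ 0. -0. -0.]
50 [-0.046 -0.06   0.081] [ 0.047 -0.113  0.1  ] [ 0. -0. -0.]
60 [-0.039 -0.06   0.087] [ 0.069 -0.127  0.112] [ 0. -0. -0.]
70 [-0.032 -0.06   0.091] [ 0.094 -0.139  0.122] [ 0. -0. -0.]
80 [-0.024 -0.06   0.094] [ 0.121 -0.147  0.128] [ 0. -0. -0.]
```

Lift to about 50° first, then look.

>>> step_arm:
  xyz:
    - [0,-0.01,0.014]
    - [0,-0.033,0.033]
    - [0.004,-0.055,0.051]
    - [0.014,-0.076,0.069]
    - [0.028,-0.095,0.086]
    - [0.047,-0.113,0.1]
    - [0.047,-0.113,0.1]
  rotation:
    - [0,0,0]
    - [0,0,0]
    - [0,0,0]
    - [0,0,0]
    - [0,0,0]
    - [0,0,0]
    - [0,0,0]

```text
clock: 3.8
tcp_pos: [0.3119, -0.3735, 0.2143]
orientation: [-0.824, 0.356, -0.764]
contact_force: [-0.1, 0.1, -0.4]
grip_width: 0.0
```

Run:
```python
from h import *
from bench import r
import cv2
o=r.get_obs();print(tip(o)[0],o["joints"].round(2),o["contact_force"],o["clock"])
f=r.grab_frame("wrist");cv2.imwrite("pics/w3.png",f["pixels"][:,:,::-1])
S=r.grab_frame("scene");b=S["pixels"][150:350,230:450,::-1];cv2.imwrite("pics/s3.png",cv2.resize(b,None,fx=3,fy=3))
A=Rt(np.radians(50))
for d in(50,60,70,80):
    t=np.radians(d);p=[-.05*np.cos(t)-.005*np.sin(t)-.010,-.060,.046+.05*np.sin(t)-.005*np.cos(t)]
    c=cmd(o,p,A);print(d,np.round(p,3),c[0],c[1])
for d in(70,80,90,100,110,120,130,140,150,160,170,180):
    t=np.radians(d);p=[-.05*np.cos(t)-.005*np.sin(t)-.009,-.052,.087+.05*np.sin(t)-.005*np.cos(t)]
    c=cmd(o,p,A);print(d,np.round(p,3),c[0],c[1])
```

```text
[-0.04489398 -0.06008093  0.0817117 ] [ 1.34  0.59 -0.49  2.09 -0.69  0.72  0.67] [-0.12020073  0.11297636 -0.35353911] 3.8
50 [-0.046 -0.06   0.081] [-0.003  0.002 -0.002] [0.001 0.001 0.001]
60 [-0.039 -0.06   0.087] [ 0.019 -0.013  0.011] [0.001 0.001 0.001]
70 [-0.032 -0.06   0.091] [ 0.044 -0.024  0.02 ] [0.001 0.001 0.001]
80 [-0.024 -0.06   0.094] [ 0.071 -0.032  0.027] [0.001 0.001 0.001]
70 [-0.031 -0.052  0.132] [ 0.048 -0.112  0.128] [0.001 0.001 0.001]
80 [-0.023 -0.052  0.135] [ 0.075 -0.12   0.135] [0.001 0.001 0.001]
90 [-0.014 -0.052  0.137] [ 0.104 -0.124  0.138] [0.001 0.001 0.001]
100 [-0.005 -0.052  0.137] [ 0.133 -0.124  0.139] [0.001 0.001 0.001]
110 [ 0.003 -0.052  0.136] [ 0.162 -0.121  0.135] [0.001 0.001 0.001]
120 [ 0.012 -0.052  0.133] [ 0.189 -0.113  0.129] [0.001 0.001 0.001]
130 [ 0.019 -0.052  0.129] [ 0.215 -0.102  0.12 ] [0.001 0.001 0.001]
140 [ 0.026 -0.052  0.123] [ 0.237 -0.088  0.108] [0.001 0.001 0.001]
150 [ 0.032 -0.052  0.116] [ 0.256 -0.071  0.094] [0.001 0.001 0.001]
160 [ 0.036 -0.052  0.109] [ 0.271 -0.052  0.078] [0.001 0.001 0.001]
170 [ 0.039 -0.052  0.101] [ 0.281 -0.031  0.06 ] [0.001 0.001 0.001]
180 [ 0.041 -0.052  0.092] [ 0.287 -0.009  0.042] [0.001 0.001 0.001]
```

View pics/w3.png

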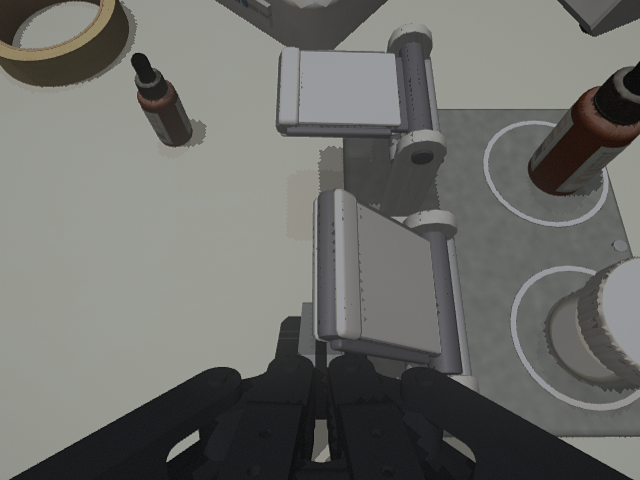

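View pics/s3.png

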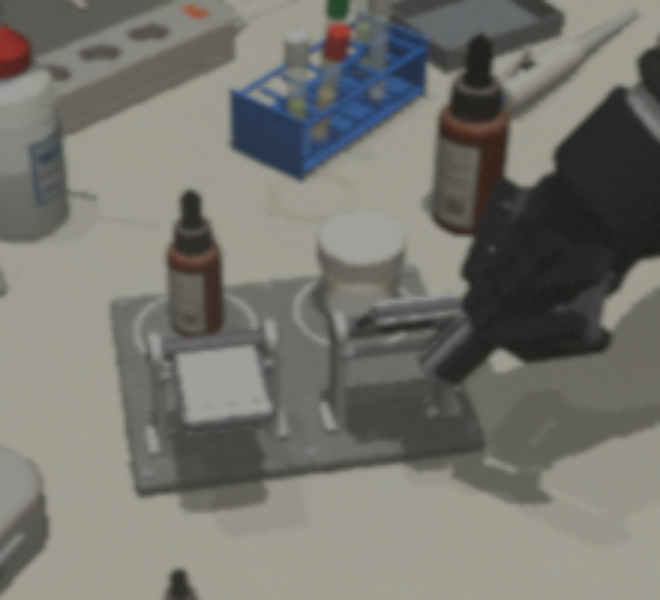

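The flag is raised to about 50°, with the fingertip under its right edge at (320,330) in the wrist view. I carry on past upright.

>>> step_arm:
  xyz:
    - [0.019,-0.013,0.011]
    - [0.044,-0.024,0.02]
    - [0.071,-0.032,0.027]
    - [0.065,-0.08,0.08]
    - [0.065,-0.12,0.135]
    - [0.075,-0.12,0.135]
    - [0.104,-0.124,0.138]
    - [0.133,-0.124,0.139]
    - [0.162,-0.121,0.135]
    - [0.189,-0.113,0.129]
    - [0.215,-0.102,0.12]
    - [0.237,-0.088,0.108]
    - [0.237,-0.088,0.108]
  rotation:
    - [0,0,0]
    - [0,0,0]
    - [0,0,0]
    - [0,0,0]
    - [0,0,0]
    - [0,0,0]
    - [0,0,0]
    - [0,0,0]
    - [0,0,0]
    - [0,0,0]
    - [0,0,0]
    - [0,0,0]
    - [0,0,0]

```text
clock: 5.52
tcp_pos: [0.3661, -0.4197, 0.2542]
orientation: [-0.822, 0.357, -0.763]
contact_force: [0.2, -0.9, 0.4]
grip_width: -0.0002
```

Run:
```python
from h import *
from bench import r
import cv2
o=r.get_obs();print(tip(o)[0],o["joints"].round(2),o["contact_force"],o["clock"])
f=r.grab_frame("wrist");cv2.imwrite("pics/w4.png",f["pixels"][:,:,::-1])
S=r.grab_frame("scene");b=S["pixels"][150:350,230:450,::-1];cv2.imwrite("pics/s4.png",cv2.resize(b,None,fx=3,fy=3))
A=Rt(np.radians(50))
for d in(140,150,160,170,180,185):
    t=np.radians(d);p=[-.05*np.cos(t)-.005*np.sin(t)-.009,-.052,.087+.05*np.sin(t)-.005*np.cos(t)]
    c=cmd(o,p,A);print(d,np.round(p,3),c[0],c[1])
```

```text
[ 0.02560518 -0.05204348  0.12159609] [ 1.26  0.59 -0.45  1.92 -0.63  0.83  0.53] [ 0.15912777 -0.86083446  0.40213056] 5.525
140 [ 0.026 -0.052  0.123] [ 0.001 -0.003  0.003] [ 0. -0. -0.]
150 [ 0.032 -0.052  0.116] [ 0.02   0.014 -0.011] [ 0. -0. -0.]
160 [ 0.036 -0.052  0.109] [ 0.035  0.033 -0.028] [ 0. -0. -0.]
170 [ 0.039 -0.052  0.101] [ 0.046  0.054 -0.045] [ 0. -0. -0.]
180 [ 0.041 -0.052  0.092] [ 0.051  0.076 -0.063] [ 0. -0. -0.]
185 [ 0.041 -0.052  0.088] [ 0.052  0.087 -0.073] [ 0. -0. -0.]
```

View pics/w4.png

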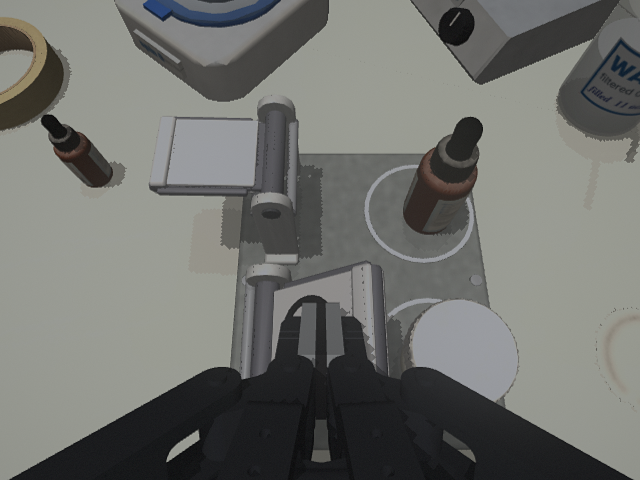

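View pics/s4.png

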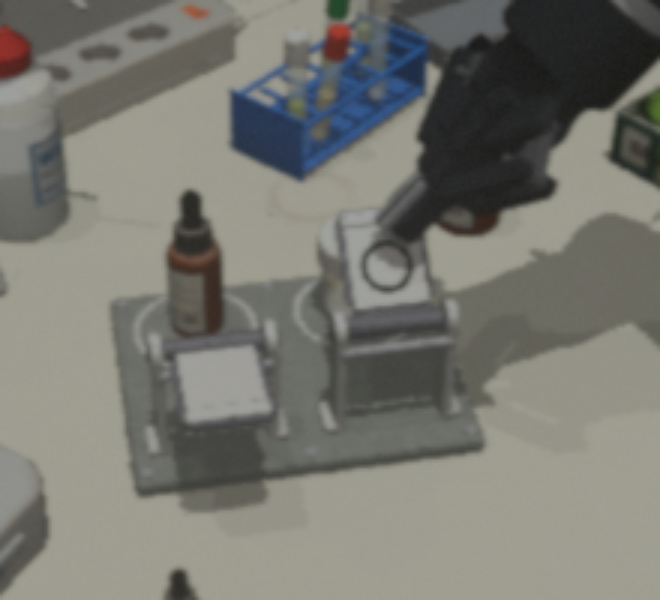

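The ringed face now shows (scene crop ring at (387,265)), with the flag tilted away at about 145°. Next I press it down to the stop.

>>> step_arm:
  xyz:
    - [0.02,0.014,-0.011]
    - [0.035,0.033,-0.028]
    - [0.046,0.054,-0.045]
    - [0.051,0.07,-0.058]
    - [0.051,0.076,-0.063]
    - [0.051,0.082,-0.068]
    - [0.051,0.082,-0.068]
  rotation:
    - [0,0,0]
    - [0,0,0]
    - [0,0,0]
    - [0,0,0]
    - [0,0,0]
    - [0,0,0]
    - [0,0,0]

```text
clock: 6.5
tcp_pos: [0.3764, -0.4303, 0.2227]
orientation: [-0.823, 0.357, -0.763]
contact_force: [0.8, 0.4, -0.1]
grip_width: -0.0002
```

Run:
```python
from h import *
from bench import r
import cv2
o=r.get_obs();print(tip(o)[0],o["contact_force"],o["clock"])
f=r.grab_frame("wrist");cv2.imwrite("pics/w5.png",f["pixels"][:,:,::-1])
S=r.grab_frame("scene");b=S["pixels"][150:350,230:450,::-1];cv2.imwrite("pics/s5.png",cv2.resize(b,None,fx=3,fy=3))
```

```text
[ 0.04043624 -0.05182735  0.09013308] [ 0.77424352  0.3790246  -0.09341079] 6.5
```

View pics/w5.png

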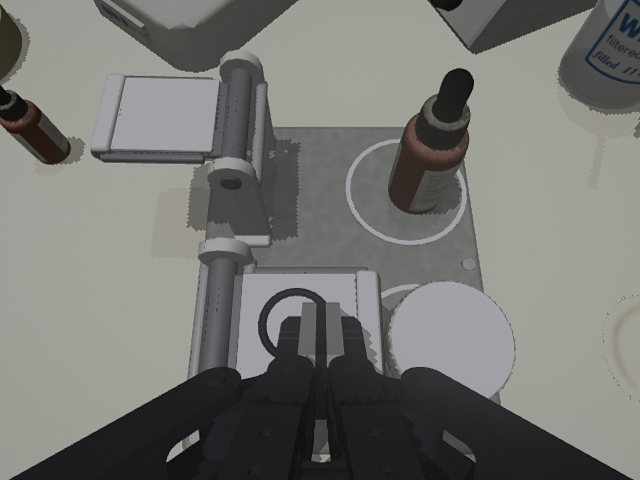

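View pics/s5.png

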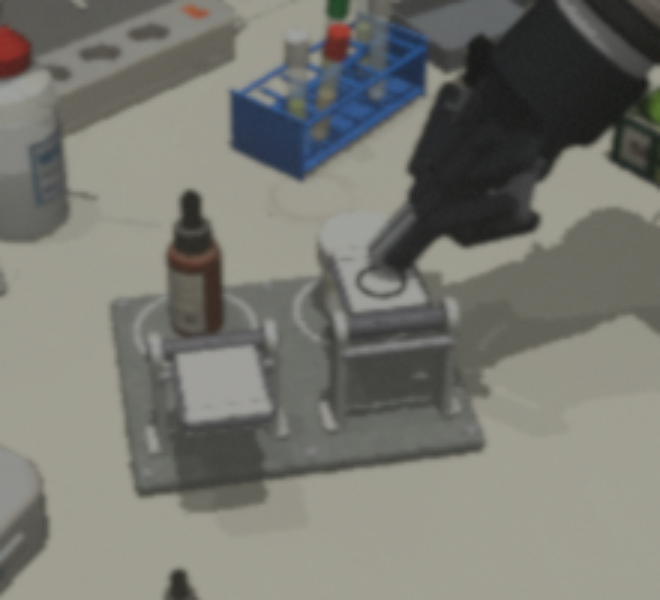

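Nearly flat, but no stop force yet. I press on gently by 3 mm.

>>> step_arm:
  xyz:
    - [0,0.003,-0.002]
    - [0,0.005,-0.004]
    - [0,0.008,-0.006]
    - [0,0.008,-0.006]
  rotation:
    - [0,0,0]
    - [0,0,0]
    - [0,0,0]
    - [0,0,0]

```text
clock: 7.1
tcp_pos: [0.3765, -0.4305, 0.2217]
orientation: [-0.821, 0.355, -0.763]
contact_force: [-7.9, -0.8, 17.6]
grip_width: -0.0001
```

Contact force is 17.6 N upward, so the flag is at its stop. I retreat straight up, then to the right and back.

>>> step_arm:
  xyz:
    - [0,-0.05,0.043]
    - [0,-0.2,0.17]
    - [0,-0.3,0.25]
    - [0,-0.55,0.1]
    - [-0.1,-0.7,-0.1]
    - [-0.2,-0.75,-0.25]
    - [-0.2,-0.75,-0.25]
    - [-0.2,-0.75,-0.25]
    - [-0.2,-0.75,-0.25]
  rotation:
    - [0,0,0]
    - [0,0,0]
    - [0,0,0]
    - [0,0,0]
    - [0,0,0]
    - [0,0,0]
    - [0,0,0]
    - [0,0,0]
    - [0,0,0]

```text
clock: 8.22
tcp_pos: [0.189, -0.5248, 0.3463]
orientation: [-0.821, 0.354, -0.763]
contact_force: [-0.1, 0.5, 0.0]
grip_width: -0.0
```

Run:
```python
from h import *
from bench import r
import cv2
o=r.get_obs();print(tip(o)[0],o["contact_force"],o["clock"])
f=r.grab_frame("wrist");cv2.imwrite("pics/w6.png",f["pixels"][:,:,::-1])
S=r.grab_frame("scene");b=S["pixels"][200:320,255:405,::-1];cv2.imwrite("pics/s6.png",cv2.resize(b,None,fx=5,fy=5,interpolation=cv2.INTER_CUBIC))
T=r.grab_frame("top");b=T["pixels"][170:330,220:400,::-1];cv2.imwrite("pics/t6.png",cv2.resize(b,None,fx=4.4,fy=3.7,interpolation=cv2.INTER_CUBIC))
```

```text
[-0.01878171 -0.25290171  0.21392862] [-0.0983408   0.4871108   0.01158988] 8.225
```

View pics/w6.png

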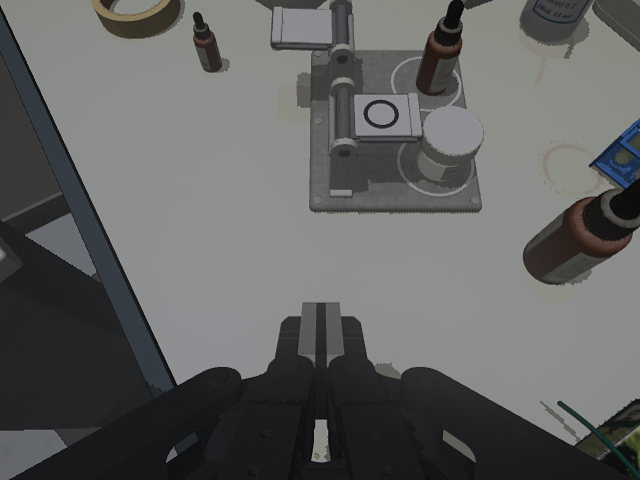

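View pics/s6.png

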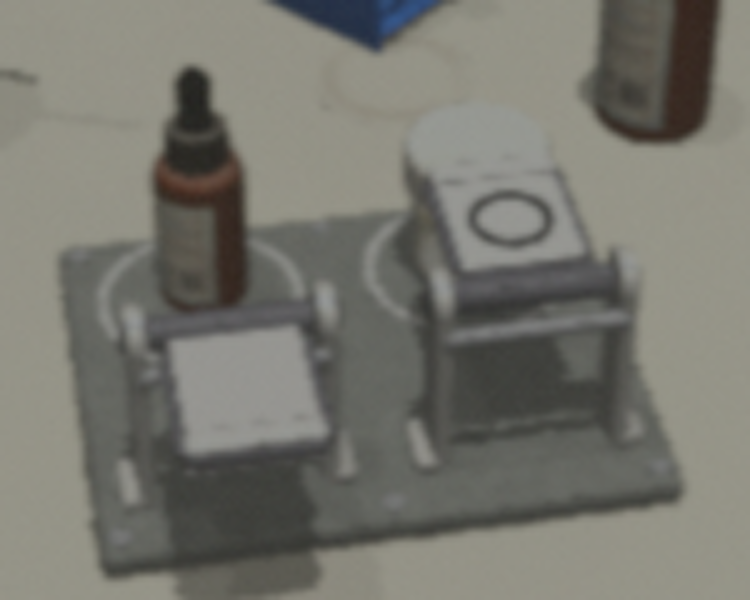

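View pics/t6.png

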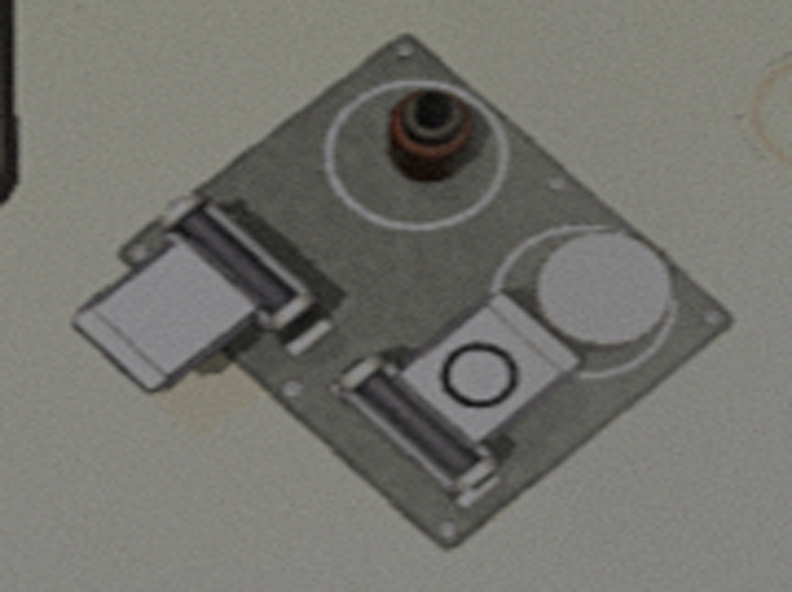

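```bash
python3 - <<'E'
from h import *
from bench import r
S=r.grab_frame("scene");T=r.grab_frame("top");o=r.get_obs();f=r.grab_frame("wrist")
R0=R.from_rotvec(o["orientation"]).as_matrix()
for d in(160,170,180):
  t=np.radians(d)
  for y in(-.0285,-.0715):
    q=np.array([-.065*np.cos(t)+.006*-np.sin(t)*-1*0,y,.080+.065*np.sin(t)])
    c=np.linalg.inv(f["mount"])@np.r_[R0.T@(s2w(q)-o["tcp_pos"]),1]
    print(d,y,((proj(S,s2w(q))-[255,200])*5).round(),((proj(T,s2w(q))-[220,170])*[4.4,3.7]).round(),(f["fx"]*c[:2]/c[2]+[f["cx"],f["cy"]]).round())
E
python3 -c "
import cv2
b=cv2.imread('pics/w6.png')[60:220,290:500];cv2.imwrite('pics/w6c.png',cv2.resize(b,None,fx=3.7,fy=3.7))"
```

```text
160 -0.0285 [[426. 130.]] [[501. 286.]] [420.  78.]
160 -0.0715 [[549. 116.]] [[581. 357.]] [425. 121.]
170 -0.0285 [[424. 151.]] [[505. 285.]] [421.  88.]
170 -0.0715 [[546. 137.]] [[585. 355.]] [425. 130.]
180 -0.0285 [[423. 175.]] [[505. 287.]] [419.  97.]
180 -0.0715 [[544. 161.]] [[584. 356.]] [423. 138.]
```

View pics/w6c.png

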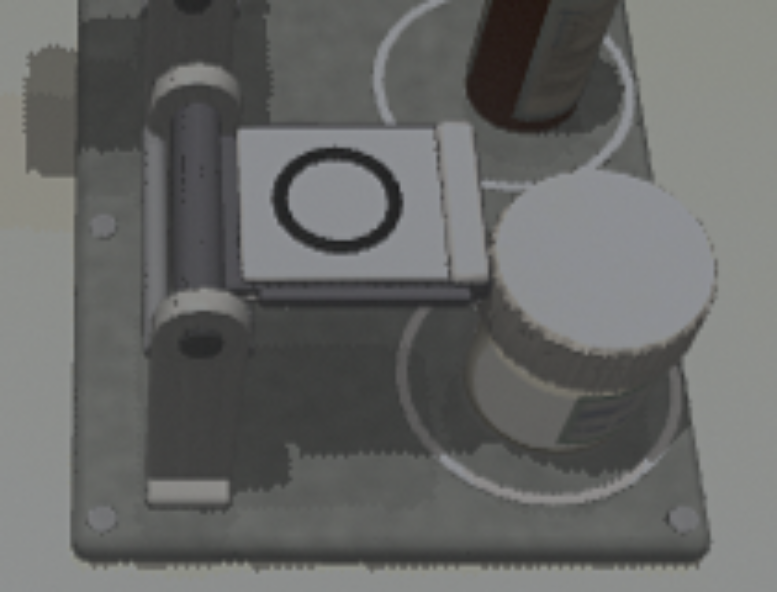

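```bash
python3 -c "
from bench import r
print(r.get_obs()['clock'],r.hand_in())"
```

```text
the job is handed in; nothing more can be done
8.525 None
```

The jar stood in the right bay, so I turned the right flag fully over. It now lies flat away from the robot with its ringed face up, and I handed the job in at about 8.5 s.

I used the closed fingertips only: in under the lip from the right side, up and over the pivot, then down to the stop without pinching. Contact at the stop was about 18 N upward.

**Last checks:**
- **Flag:** after I backed the hand off, the lip corners in the wrist view matched the fully flat (180°) prediction to within about 4 pixels.
- **Other items:** the left flag, jar and dropper looked unmoved between the before and after top and scene crops.
- **Hand:** it was clear of everything, with about zero contact force.

**One disagreement:** my first stand fit from the two fixed cameras was about 4 mm off compared with the wrist view. I corrected the position before going under the lip.

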